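# Clamp a leather stack in the edge press with its ratchet lever

## Robot

A 7-joint arm with a two-finger parallel gripper is mounted at the origin on the work surface; the furniture and walls round the work are solid. World frame = base frame: x ahead of the robot, y to its left, z up, the work surface at z = 0. Lengths are in m, angles in rad, forces in N, time in s.
With the tool pointing down it reaches from about 0.4 to 0.85 m from the base axis. Payload 4.5 kg.
Tool frame: the origin (TCP) lies on the centre line of the jaws, within the pads' length; the fingertips stand 14 mm ahead of it and the grasp point (between the pads) lies 5 mm behind it (nose_length is the distance from the TCP to the fingertips, in m); x points along the fingers, y is the direction in which the jaws open and shut, and the axes are right-handed (so a half turn about x gives the same grasp; the last joint's range is limited). The gripper opens to 88 mm and grips with 3 to 60 N. Pads are 18 mm wide; open, the fingers measure 123 mm over their backs; the gripper's body (75 mm by 187 mm) begins 45 mm behind the grasp point.
Start: joints at [-1.167, 0.689, -0.195, 1.565, 0.157, 0.902, -0.215], TCP at [0.226, 0.583, 0.253] pointing down, gripper open.
Joint ranges: [-3.01, 3.01], [-0.46, 2.08], [-1.47, 1.51], [0.13, 2.56], [-1, 4.14], [0.04, 2.09], [-2.66, 2.66]. Speed limits (rad/s): [2.57, 2.57, 3.14, 3.14, 3.14, 3.14, 3.14].

## Interface

Orientations are given as a unit quaternion [x, y, z, w].
In Python, from plant import get_state, snapshot, camera_params, finish_job, boxes_of, silhouettes, spot_point, nose_length gives the robot as it stands.
- The arm moves only by the tool apply_moves, never from a script. Its arguments are lists of equal length, an entry for each row: "delta_pos": the shift along the tool's x, y, z in cm, a list of three; "yaw": the turn about the tool's x in rad; "gripper": the opening in per cent of the stroke, from 0 (shut) to 100 (fully open). A call has 1 to 10 rows; each row is the pose to reach, as a shift and turn from the pose measured when the call began, along the tool's axes at that moment; what a row does not reach only later rows make up. A row lasts 1/12 s, in which the tool goes at most 41.7 mm and 7.16 degrees, less where a joint would pass 70% of its speed; a pose out of reach is approached as far as the arm can. A call with a gripper value outside its range is refused whole. The fingers move at their own pace and stop on an object; "force" is the grip in N (left out, the last holds). Time passes only in rows, so rows that repeat a pose let the fingers close. It gives the time, the measured TCP pose, the force and the opening at its end, in the units of the state.
- get_state(): the state, without advancing time (a new reading comes with each control period).
- snapshot(name): name is "scene" or "top"; returns the picture (480x640x3 uint8, red, green, blue); there is no depth.
- camera_params(name): a dict with "fovy" (degrees; the focal length in pixels is half the picture's height over the tangent of half this angle, whatever the lens; pixels are square), "cx", "cy" (the principal point, pixels), "dist" ([k1, k2, p1, p2, k3] as OpenCV has them; the pictures are not rectified), "position" and "orientation" of the camera in the world. Camera axes: x right, y down, z forward; pixel columns grow to the right and rows downward; lengths in m; the calibration is good to about 2 mm. A picture is of the moment at which its call begins. camera_params takes no time and is no camera call.
- finish_job(): hands the job in, once; it reports no verdict.
Trained networks look in the newest picture that a camera, given by its name, has taken for a name from the list of things; names that differ only in an ending like _2 or _b are one class to them, and where a whole thing is asked for, a point or a joint stands for the part that bears it (a point fixed in the world has none). Each returns a list of dicts, best first, with "score" (0 to 1); they miss things now and then, are a little off and sometimes report something else, mostly with a low value. They report only what shows in the picture. A call takes as long as a camera call.
- boxes_of(thing, camera): "bbox" ([left, top, width, height] in pixels, round what is visible of it).
- silhouettes(thing, camera): "mask" (480x640 bool, what is visible of it) and "bbox" ([left, top, width, height] in pixels, round what is visible of it).
- spot_point(thing, camera): "pixel" ([column, row] in pixels: a listed point, or the origin of a listed thing).
The state is a dict: "clock": time; "q": joint angles; "qd": joint speeds; "joint_torque": joint torques, N m; "tool_pos": TCP position; "eef_rot": TCP orientation; "contact_force": force on the tool from outside, world axes, zero at the start; "moment": the same for the moment, N m; "opening": opening from 0.0 (shut) to 1.0 (fully open).
Only numpy, scipy, OpenCV 4.12 (cv2) and the standard library are available. Lean on these libraries where they do the work, as an engineer would, in place of code of your own. Each camera call takes 0.05 s, during which the arm holds its last target.

## Task

Push the riveted leather stack straight back on the bed of the small four-post press until it lies squarely against the back stop, then clamp it with the press's lever so that its front edge can be sanded. The lever works only between the two left-hand posts: turn it clockwise, and each time it comes to the far post lift it off its serrations, swing it back towards you, let it drop in and turn again, until it is firm (about 7.5 N of steady push at the grip; half of that would not hold the leather, a third more would bruise it). Leave the lever down in its serrations and let go, and do not disturb the other things on the bench.

Things in the scene. Friction and masses are not known exactly. Their poses are not given: they have to be found in the camera images.
- press: Grey four-post hand press bolted to the desk. Origin: on the desk, on the vertical axis of its screw; x to its back (away from the operator), y to its left, z up. Base plate 14 mm thick, x -125 to +72, y -60 to +60 mm. Four steel posts, 12 mm thick, 110 mm tall, at x -36 and +56, y -36 and +36 mm. Head plate x -51 to +71, y -48 to +48, z 56 to 68 mm; serrated collar and lever above it.
- boss (a point): Boss on top of the head plate, on the screw's axis, z = 73 mm. Turned clockwise seen from above, the screw goes down 5.1 mm per radian with the lever and a sprung rubber pad (x -30 to +14 mm) that starts 1 to 5.5 mm above the stack. Steady push at the grip: 1 to 2 N with the pad free (thread friction adds up to 4 N in motion), growing 8 N per radian once it touches. The screw holds when let go.
- bed_front (a point): Middle of the front edge of the wooden bed board (58 mm wide, from press x -118 to +10 mm), at base plate height, z = 14 mm. The board's top stands 1.5 to 4.5 mm higher, differing from board to board.
- back_stop (a point): Middle of the front face of the steel back stop behind the bed, at press x = +14, y = 0, z = 25 mm. The face is 56 mm wide (y) and reaches up to z = 30 mm.
- far_post (a point): Top of the left rear post. The lever's arm meets it when the lever points 48 deg from press +y towards the back.
- near_post (a point): Top of the left front post. The lever's arm meets it when the lever points 32 deg from press +y towards the operator.
- stack: Riveted block of brown leather layers, 46 mm (its x) by 90 mm (its y) by 13 mm (15 mm over the rivets), loose on the bed, long way roughly front to back, 20 to 40 mm short of home. Origin: centre of its underside. Home, it touches the back stop: origin at press x = -31 mm, y within 10 mm of 0; its front end then stands 34 mm in front of the front posts.
- lever_grip (a point): Centre of the lever's black grip (45 mm long, 14 mm wide, 18 mm tall), 95 mm from the screw's axis, on a level 10 mm arm; y axis outward along the lever, z up. The lever turns about the press's z axis, only between the two left posts; it starts 12 to 34 deg from press +y towards the back. With the lever down its centre starts 95 to 97 mm above the desk and sinks with the screw.
- lever_lift (a joint): Height of the lever above its seat, m: 0 = down in the serrations, 0.009 = fully lifted. A spring pulls it down (6.5 N down, 10 N lifted; weight 1.2 N). Serrations every 30 deg, 5 mm deep: lifted over 5 mm it swings without turning the screw; let down it slips up to 15 deg into a gap, with 4 deg of play. Down, it turns the screw both ways (anticlockwise loosens).
- sanding_block: Cork sanding block 41 x 76 x 25 mm to the right of the press; leave it. Origin: centre of its underside.
- bone_folder: Flat bone folder 20 x 152 x 8 mm to the right of the press; leave it. Origin: centre of its underside.
- wax_block: Block of wax 35 x 55 x 18 mm; leave it. Origin: centre of its underside.
- thread_spool: Spool of pale thread, 44 mm wide, 52 mm tall; leave it. Origin: under the middle of spool and thread end.

How it is judged:
On the way, in this order (a step that is already met when the one before it is completed fails the run):
1. the stack lies squarely against the back stop (within 3.5 mm, 10 mm sideways, 0.08 rad), lever still down (x of stack in the frame of press between -0.0345 and -0.028 m and y of stack in the frame of press between -0.01 and 0.01 m and angle between the y axis of stack and the x axis of press, either way round below 0.08 rad and value of joint lever_lift below 0.002 m), for 0.2 s.
2. with the stack home, the lever is lifted clear of its serrations (5 mm) (x of stack in the frame of press between -0.0345 and -0.028 m and y of stack in the frame of press between -0.01 and 0.01 m and angle between the y axis of stack and the x axis of press, either way round below 0.08 rad and value of joint lever_lift above 0.005 m), for 0.2 s.
At the end, for the whole second after the job is handed in: The stack rests against the back stop (within 3.5 mm, 10 mm sideways and 0.08 rad of square) and the press clamps it with 40 to 130 N (about 4 to 9 N of steady push at the grip); the lever is down in its serrations (within 1.5 mm) and nothing touches it (x of stack in the frame of press between -0.0345 and -0.028 m and y of stack in the frame of press between -0.01 and 0.01 m and angle between the y axis of stack and the x axis of press, either way round below 0.08 rad and contact force between press and stack above 40 N and value of joint lever_lift below 0.0015 m and linear speed of stack below 0.01 m/s).
It fails at once if the press bruises the leather: more than 130 N on the stack (contact force between press and stack above 130 N).
It fails at once if one of the things lying about is shoved more than 30 mm (distance of any of sanding_block, bone_folder, wax_block, thread_spool from where it was at the start of the episode above 0.03 m).
It also fails if it takes over 72 s, if anything falls off the work surface, if the arm or the gripper's body presses on something with over 40 N, if the wrist force passes 120 N, or if a joint passes its speed limit or range.

## Working session

There is one attempt and no reset: what is moved stays moved. The work goes in short steps, Python scripts to look and compute and a tool call to move; the robot and the scene stay as the last step left them, time stands still between calls to the robot, and variables do not carry over. Pictures are saved under pics/ and viewed, and the job is handed in when it is done.

Besides the shell and the picture viewer there is one more tool, called as name(argument=value, ...), one argument or row to a line, values as JSON. apply_moves: Moves the arm, as the interface text tells. Its arguments: {"type":"object","properties":{"delta_pos":{"type":"array"},"yaw":{"type":"array"},"gripper":{"type":"array"},"force":{"type":"number"}},"required":["delta_pos","yaw","gripper"]}

```bash
mkdir -p pics; ls; cat > h.py <<'E'
import numpy as np, cv2
from scipy.spatial.transform import Rotation as R
from plant import *
def K(p):
    f=240/np.tan(np.radians(p['fovy'])/2); return np.array([[f,0,p['cx']],[0,f,p['cy']],[0,0,1.]])
def ray(cam,px):
    p=camera_params(cam); u=cv2.undistortPoints(np.array(px,float).reshape(-1,1,2),K(p),np.array(p['dist'],float)).reshape(-1,2)
    d=np.c_[u,np.ones(len(u))]@R.from_quat(p['orientation']).as_matrix().T
    return np.array(p['position']),d
def onz(cam,px,z):
    o,d=ray(cam,px); return o+d*((z-o[2])/d[:,2])[:,None]
def proj(cam,P):
    p=camera_params(cam); r=R.from_quat(p['orientation']).inv(); P=np.atleast_2d(P)
    rv=r.as_rotvec(); t=-r.apply(p['position'])
    return cv2.projectPoints(P.astype(float),rv,t,K(p),np.array(p['dist'],float))[0].reshape(-1,2)
def save(cam,name):
    im=snapshot(cam); cv2.imwrite('pics/'+name+'.png',im[:,:,::-1]); return im
E
python3 - <<'E'
from h import *
for c in('scene','top'):
    print(camera_params(c)); save(c,c+'0')
    for t in('boss','bed_front','back_stop','far_post','near_post','lever_grip','stack','press','wax_block','thread_spool','sanding_block','bone_folder'):
        print(c,t,[(np.round(r['pixel'],1),round(r['score'],2)) for r in spot_point(t,c)][:3])
print(get_state(),nose_length)
E
```

```text
pics
{'fovy': 49.7100916465253, 'cx': 328.1111281484392, 'cy': 244.07048364799738, 'dist': array([-0.056967,  0.      ,  0.      ,  0.      ,  0.      ]), 'position': array([ 0.00869527, -0.84539329,  0.9870092 ]), 'orientation': array([ 0.87139182, -0.26899914,  0.11489978, -0.3938449 ])}
scene boss [(array([369.6, 276.7]), 0.95)]
scene bed_front [(array([331.3, 315.1]), 0.94)]
scene back_stop [(array([289.8, 204.3]), 0.68), (array([371.6, 286.9]), 0.58), (array([368. , 295.5]), 0.58)]
scene far_post [(array([371.6, 248.9]), 0.97)]
scene near_post [(array([347.2, 263.1]), 0.58)]
scene lever_grip [(array([351.5, 244. ]), 0.8)]
scene stack [(array([349. , 300.2]), 0.8)]
scene press [(array([368.5, 297.9]), 0.59)]
scene wax_block [(array([334.8, 318.6]), 0.67), (array([372.9, 371.5]), 0.59), (array([416.8, 350.3]), 0.59)]
scene thread_spool [(array([288.6, 204.9]), 0.54)]
scene sanding_block [(array([406.2, 320.1]), 0.83)]
scene bone_folder [(array([416.4, 351.1]), 0.59), (array([369.1, 275.5]), 0.46)]
{'fovy': 49.14065186272837, 'cx': 317.3585218440093, 'cy': 238.25529195876007, 'dist
[... 828 characters left out ...]
': 1.3, 'q': array([-1.16720367,  0.6891155 , -0.19457536,  1.56531164,  0.15729021,
        0.90249745, -0.21508595]), 'qd': array([-1.32779647e-03,  3.83487337e-04, -2.40951192e-03,  8.62101234e-05,
        1.86619067e-04,  1.61569342e-03,  1.58805443e-03]), 'joint_torque': array([ 6.47772413e-05, -5.27488947e+01, -1.26703486e+00, -1.53742433e+01,
       -5.19621698e-02, -6.02933160e-04,  1.30843705e-05]), 'tool_pos': array([0.22588087, 0.58277032, 0.25272929]), 'eef_rot': array([ 0.13001058,  0.69505311, -0.12997612,  0.69505728]), 'contact_force': array([-0.11097296,  0.33902857,  0.19576656]), 'moment': array([-0.02583295, -0.02671737, -0.02073592]), 'opening': 1.0034023386379871} 0.014
```

```bash
python3 - <<'E'
import cv2
a=cv2.imread('pics/scene0.png')[190:400,250:480]; cv2.imwrite('pics/sc.png',cv2.resize(a,None,fx=3.4,fy=2.8*1,interpolation=2))
a=cv2.imread('pics/top0.png')[140:330,280:520]; cv2.imwrite('pics/tc.png',cv2.resize(a,None,fx=3,fy=3,interpolation=2))
E
```

```text
(no output)
```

View pics/scene0.png

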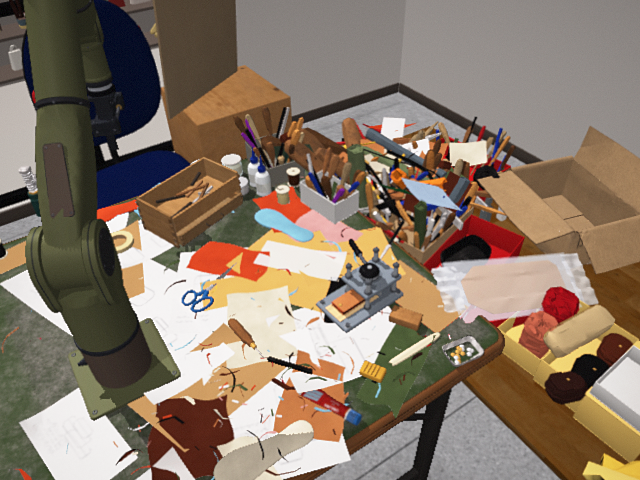

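View pics/top0.png

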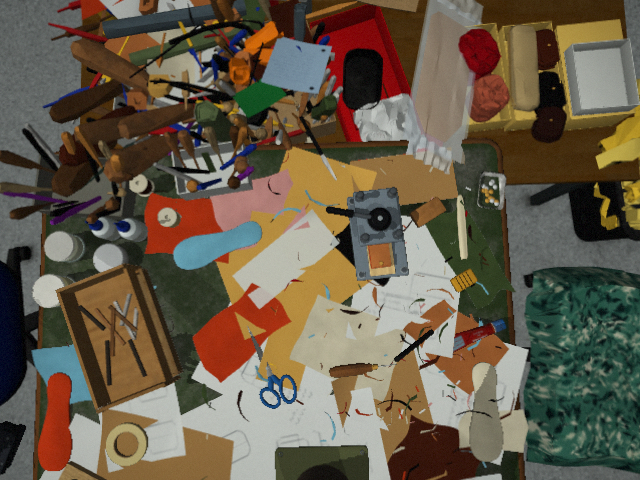

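```bash
ls pics
```

```text
sc.png
scene0.png
tc.png
top0.png
```

View pics/sc.png

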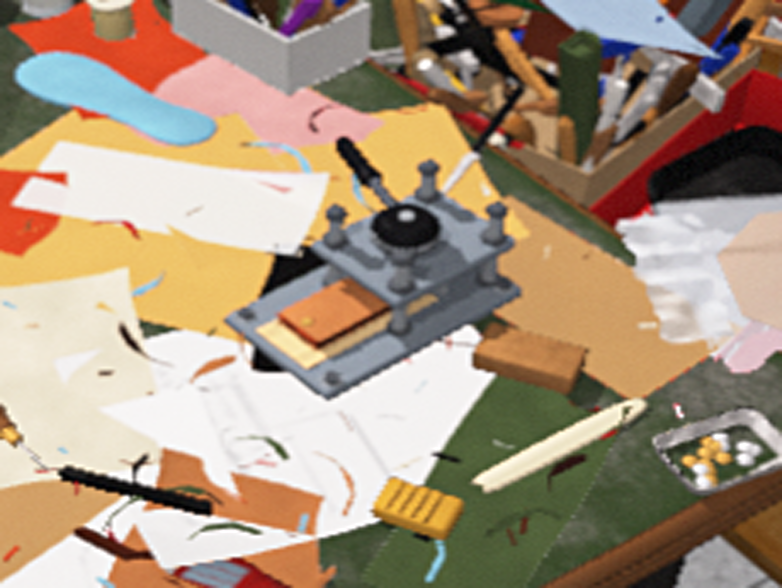

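View pics/tc.png

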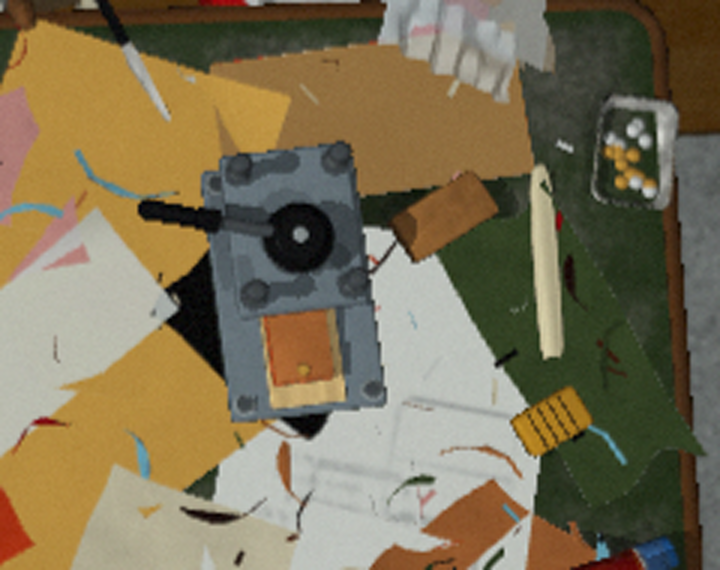

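```bash
cat > fit.py <<'E'
from h import *
from scipy.optimize import least_squares
T={(.056,.036,.108):(359,195.3),(.056,-.036,.108):(392.7,192.3),(-.036,.036,.108):(365,237.3),(-.036,-.036,.108):(397.7,234),
(-.125,.06,.014):(357.3,280.3),(-.125,-.06,.014):(408.3,274.7),(.072,.06,.014):(348,197.3)}
S={(.056,.036,.108):(375.9,248.2),(-.036,.036,.108):(348.5,264.3),(.056,-.036,.108):(396.2,263.9),(-.036,-.036,.108):(368.2,277.5),
(-.125,.06,.014):(316.5,303.6),(-.125,-.06,.014):(346.5,331.4),(.072,-.06,.014):(403.2,294.3)}
def P(v,pts):
    c,s=np.cos(v[2]),np.sin(v[2]); pts=np.array(pts,float)
    return np.c_[v[0]+c*pts[:,0]-s*pts[:,1],v[1]+s*pts[:,0]+c*pts[:,1],pts[:,2]]
def res(v,sc=(1,1)): return np.r_[(proj('top',P(v,list(T)))-np.array(list(T.values()))).ravel()*sc[0],(proj('scene',P(v,list(S)))-np.array(list(S.values()))).ravel()*sc[1]]
if __name__=='__main__':
    for sc in((1,1),(1,0),(0,1)):
        r=least_squares(res,[.5,-.1,0],args=(sc,),loss='soft_l1'); print(np.round(r.x,4)); print(np.round(res(r.x).reshape(-1,2),1).tolist())
    r=least_squares(res,[.5,-.1,0],loss='soft_l1'); np.save('press.npy',r.x); v=r.x
    for t in ('top','scene'):
        im=cv2.imread(f'pics/{t}0.png')
    from scipy.spatial.transform import Rotation
    # stack
    out={}
    for c in('top','scene'):
        s=silhouettes('stack',c); 
        if s:
            m=s[0]['mask']; cv2.imwrite(f'pics/m_{c}.png',m*255); print(c,s[0]['score'],s[0]['bbox'],m.sum())
    # grip
    g=[(c,spot_point('lever_grip',c)[0]['pixel']) for c in('top','scene')]
    c_,s_=np.cos(v[2]),np.sin(v[2])
    for c,px in g:
        p=onz(c,[px],.096)[0]; d=p[:2]-v[:2]; l=np.array([c_*d[0]+s_*d[1],-s_*d[0]+c_*d[1]]); print(c,p,l,np.hypot(*l),np.degrees(np.arctan2(l[0],l[1])))
E
python3 fit.py
```

```text
[ 0.5928 -0.1407  0.0923]
[[0.7, -0.3], [0.4, -1.4], [0.3, 0.1], [1.3, -0.7], [-0.5, 1.6], [0.8, 0.8], [-2.1, 0.1], [-0.1, -0.0], [-0.1, 0.1], [-0.2, -0.7], [0.1, 3.0], [-1.6, -1.6], [-0.5, -0.6], [1.1, -2.3]]
[ 0.5927 -0.1401  0.0886]
[[0.5, -0.3], [0.2, -1.3], [-0.1, 0.1], [0.9, -0.6], [-1.0, 1.5], [0.3, 1.0], [-2.2, 0.0], [-0.2, -0.1], [-0.3, -0.1], [-0.4, -0.7], [-0.2, 2.9], [-1.9, -1.9], [-0.9, -0.8], [0.9, -2.4]]
[ 0.5922 -0.1421  0.0973]
[[1.2, 0.0], [0.9, -1.2], [1.0, 0.4], [2.0, -0.6], [0.4, 1.9], [1.6, 0.9], [-1.6, 0.5], [-0.1, 0.3], [-0.0, 0.6], [-0.1, -0.4], [0.4, 3.4], [-1.5, -0.9], [-0.1, 0.0], [1.2, -2.1]]
top 0.75 [364.4, 240.8, 27.8, 28.1] 476
scene 0.71 [330.1, 288.3, 38.3, 26.2] 456
top [ 0.61896697 -0.04601521  0.096     ] [0.03477192 0.09188762] 0.0982467382123462 20.727536270065464
scene [ 0.61220398 -0.04082816  0.096     ] [0.02851597 0.09767612] 0.10175355060467774 16.274854878023383[ WARN:0@2.128] global loadsave.cpp:1063 imwrite_ Unsupported depth image for selected encoder is fallbacked to CV_8U.
```

```bash
python3 - <<'E'
from h import *
v=np.load('press.npy'); c,s=np.cos(v[2]),np.sin(v[2])
def loc(cam,px,z):
    p=onz(cam,px,z); d=p[:,:2]-v[:2]; return np.round(np.c_[c*d[:,0]+s*d[:,1],-s*d[:,0]+c*d[:,1]]*1000,1)
i=lambda a:np.array(a)/3+[280,140]
print(loc('top',i([(262,318),(335,310),(274,387),(341,375)]),.030), loc('top',i([(272,408),(345,402)]),.017),loc('top',[(376.6,243)],.017),loc('scene',[(349,300.2)],.017))
for t,o,f in(('top',(355,225),11),('scene',(315,270),10)):
    a=cv2.imread(f'pics/{t}0.png')[o[1]:o[1]+54,o[0]:o[0]+70]; cv2.imwrite(f'pics/z{t}.png',cv2.resize(a,None,fx=f,fy=f,interpolation=0))
E
```

```text
[[ -47.9   26.9]
 [ -48.5  -28.5]
 [-100.6   24.8]
 [ -97.7  -26.3]] [[-115.7   27.1]
 [-117.8  -28.3]] [[-42.4   3.8]] [[-56.9   7.5]]
```

View pics/ztop.png

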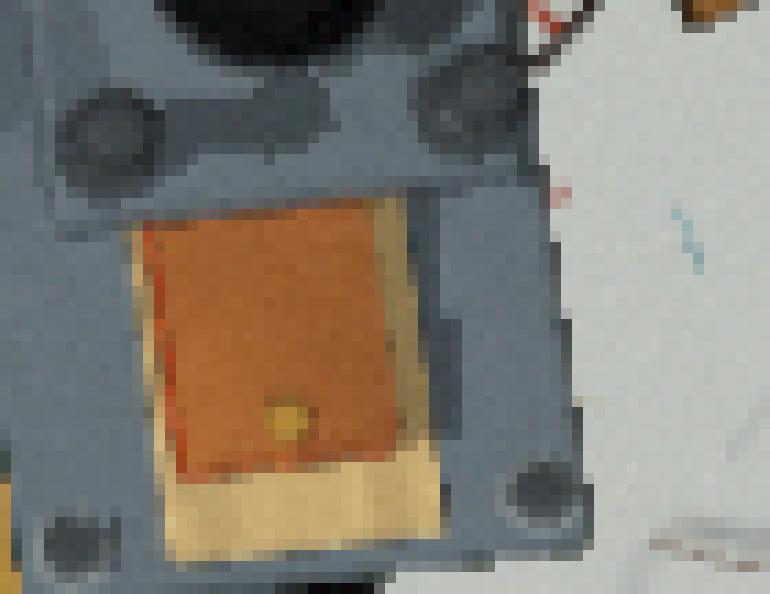

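View pics/zscene.png

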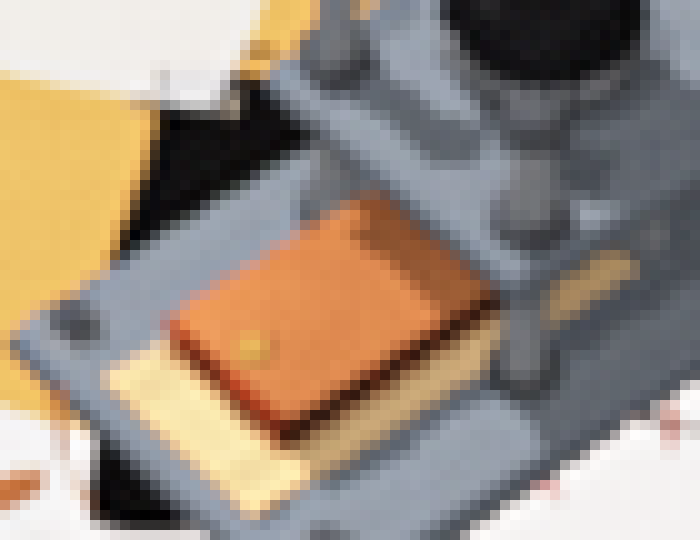

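```bash
python3 - <<'E'
from h import *
v=np.load('press.npy'); c,s=np.cos(v[2]),np.sin(v[2])
def loc(cam,px,z):
    p=onz(cam,px,z); d=p[:,:2]-v[:2]; return np.round(np.c_[c*d[:,0]+s*d[:,1],-s*d[:,0]+c*d[:,1]]*1000,1).tolist()
i=lambda a:np.array(a)/11+[355-.5,225-.5]
j=lambda a:np.array(a)/10+[315-.5,270-.5]
print('top stack LF RF Lr Rr',loc('top',i([(185,470),(398,452),(155,225),(372,203)]),.030))
print('board LF RF Lr Rr',loc('top',i([(170,563),(442,537),(138,232),(404,200)]),.017))
print('scene stack LF RF Lr Rr',loc('scene',j([(170,318),(285,432),(372,195),(495,298)]),.030))
print('board LF RF',loc('scene',j([(102,380),(255,518)]),.017))
E
```

```text
top stack LF RF Lr Rr [[-96.7, 24.3], [-98.2, -19.5], [-45.9, 23.8], [-46.7, -21.1]]
board LF RF Lr Rr [[-114.7, 28.7], [-116.1, -27.8], [-45.7, 26.3], [-45.8, -29.5]]
scene stack LF RF Lr Rr [[-100.4, 23.8], [-102.7, -22.7], [-34.5, 23.2], [-34.3, -22.9]]
board LF RF [[-119.1, 27.8], [-118.6, -30.3]]
```

```bash
cat > go.py <<'E'
from h import *
def tool():
    s=get_state(); return s,np.array(s['tool_pos']),R.from_quat(s['eef_rot']).as_matrix()
v=np.load('press.npy')
def w(l,z=None): 
    c,s=np.cos(v[2]),np.sin(v[2]); return np.array([v[0]+c*l[0]-s*l[1],v[1]+s*l[0]+c*l[1],l[2]])
def loc(p):
    c,s=np.cos(v[2]),np.sin(v[2]); d=np.array(p)-[v[0],v[1],0]; return np.array([c*d[0]+s*d[1],-s*d[0]+c*d[1],d[2]])
def delta(pw,ydir):
    """tool-frame cm shift and yaw to world pos pw with tool y along heading ydir(rad, world) """
    s,p,M=tool(); d=M.T@(np.array(pw)-p)*100
    h=np.arctan2(M[1,1],M[0,1]); dy=(ydir-h+np.pi)%(2*np.pi)-np.pi
    return np.round(d,2),round(-dy,3)   # x down: positive yaw = clockwise from above
E
python3 - <<'E'
from go import *
s,p,M=tool(); print(np.round(M,3),v)
for y in (v[2]+np.pi/2,v[2]-np.pi/2): print(delta(w((-.125,0.001,.16)),y),w((-.125,.001,.16)))
E
```

```text
[[-0.     0.361  0.932]
 [ 0.     0.932 -0.361]
 [-1.     0.    -0.   ]] [ 0.59281509 -0.14071738  0.09232994]
(array([  9.27, -59.68,  49.13]), np.float64(-0.462)) [ 0.46825532 -0.15124649  0.16      ]
(array([  9.27, -59.68,  49.13]), np.float64(2.679)) [ 0.46825532 -0.15124649  0.16      ]
```

apply_moves(
  delta_pos=[
    [0, -30, 25],
    [0, -59.7, 49.1],
    [0, -59.7, 49.1],
    [0, -59.7, 49.1],
    [0, -59.7, 49.1],
    [0, -59.7, 49.1],
    [0, -59.7, 49.1],
    [0, -59.7, 49.1],
    [0, -59.7, 49.1],
    [0, -59.7, 49.1],
  ],
  yaw=[-0.1, -0.2, -0.3, -0.462, -0.462, -0.462, -0.462, -0.462, -0.462, -0.462],
  gripper=[10, 10, 10, 10, 10, 10, 10, 10, 10, 10],
  force=30,
)

```text
clock: 2.33
tool_pos: [0.3569, 0.1853, 0.253]
eef_rot: [-0.033, 0.706, 0.033, 0.707]
contact_force: [0.8, -0.8, -0.0]
opening: 0.266
```

```bash
python3 - <<'E'
from go import *
s,p,M=tool(); print(p,s['clock'],s['q'],s['opening'])
print(delta(w((-.125,0.001,.16)),v[2]+np.pi/2))
E
```

```text
[0.35690192 0.18534563 0.2529909 ] 2.3333 [-0.32396291  0.42877208 -0.38724734  2.18962569  0.29543334  0.57056742
  0.73364786] 0.2659753433133416
(array([  9.3 , -34.55,   7.97]), np.float64(0.0))
```

apply_moves(
  delta_pos=[
    [0, -34.5, 8],
    [0, -34.5, 8],
    [0, -34.5, 8],
    [0, -34.5, 8],
    [0, -34.5, 8],
    [0, -34.5, 8],
    [3, -34.5, 8],
    [6, -34.5, 8],
    [9.3, -34.5, 8],
    [9.3, -34.5, 8],
  ],
  yaw=[0, 0, 0, 0, 0, 0, 0, 0, 0, 0],
  gripper=[10, 10, 10, 10, 10, 10, 10, 10, 10, 10],
)

```text
clock: 3.17
tool_pos: [0.4684, -0.1546, 0.1576]
eef_rot: [-0.031, 0.706, 0.031, 0.706]
contact_force: [-0.1, 0.2, -0.3]
opening: 0.102
```

```bash
python3 - <<'E'
from go import *
s,p,M=tool(); print(p,s['clock'],s['q'],s['opening'],loc(p))
print(delta(w((-.128,0.001,.16)),v[2]+np.pi/2))
E
```

```text
[ 0.46843734 -0.15462659  0.15763125] 3.1667 [ 0.42129788  0.68934103 -0.31575193  2.0428883   0.44890085  0.47484764
  1.42788788] 0.1023994856559227 [-0.12513039 -0.00238249  0.15763125]
(array([-0.24,  0.34, -0.29]), np.float64(-0.005))
```

apply_moves(
  delta_pos=[
    [3, 0.3, -0.2],
    [6, 0.3, -0.2],
    [9, 0.3, -0.2],
    [11, 0.3, -0.2],
    [12.2, 0.3, -0.2],
    [12.2, 0.3, -0.2],
    [12.2, 0.3, -0.2],
  ],
  yaw=[0, 0, 0, 0, 0, 0, 0],
  gripper=[10, 10, 10, 10, 10, 10, 10],
)

```text
clock: 3.75
tool_pos: [0.4662, -0.1518, 0.0354]
eef_rot: [-0.031, 0.707, 0.031, 0.706]
contact_force: [0.7, -1.4, 0.6]
opening: 0.101
```

```bash
python3 - <<'E'
from go import *
s,p,M=tool(); print(p,s['clock'],s['contact_force'],s['opening'],loc(p))
for t,o in(('top',(320,170)),('scene',(280,220))):
    a=save(t,t+'1')[o[1]:o[1]+130,o[0]:o[0]+130,::-1]; cv2.imwrite(f'pics/{t}1z.png',cv2.resize(a,None,fx=4.5,fy=4.5,interpolation=2))
E
```

```text
[ 0.4662085  -0.15181025  0.03536994] 3.75 [ 0.689044   -1.40351319  0.62172836] 0.10092563533953161 [-0.12709007  0.00062735  0.03536994]
```

View pics/scene1z.png

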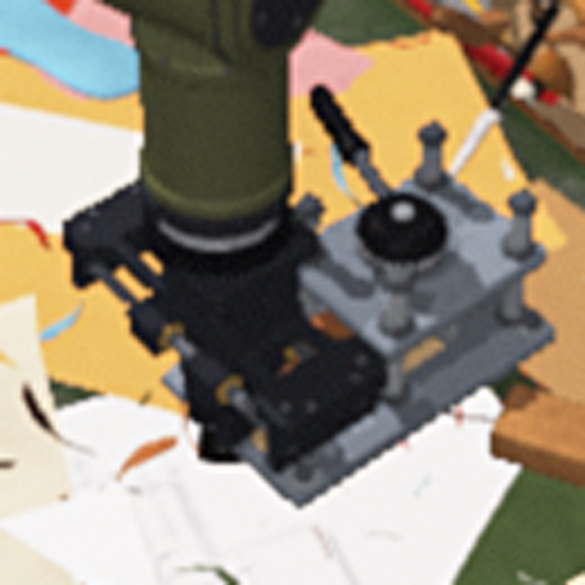

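View pics/top1z.png

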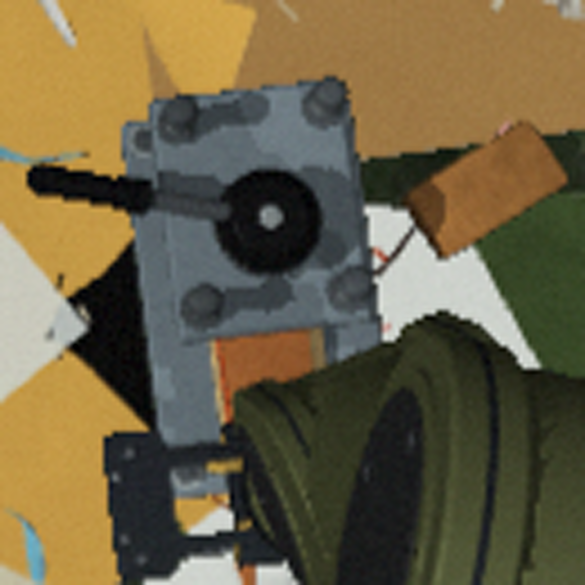

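apply_moves(
  delta_pos=[
    [0, 0, 0.8],
    [0, 0, 1.5],
    [0, 0, 1.8],
    [0, 0, 2.1],
    [0, 0, 2.4],
    [0, 0, 2.6],
    [0, 0, 2.8],
    [0, 0, 3.0],
    [0, 0, 3.2],
    [0, 0, 3.4],
  ],
  yaw=[0, 0, 0, 0, 0, 0, 0, 0, 0, 0],
  gripper=[10, 10, 10, 10, 10, 10, 10, 10, 10, 10],
)

```text
clock: 4.68
tool_pos: [0.5008, -0.1491, 0.0365]
eef_rot: [-0.031, 0.706, 0.03, 0.707]
contact_force: [-1.1, -0.8, 1.2]
opening: 0.101
```

```bash
python3 - <<'E'
from go import *
s,p,M=tool(); print(p,s['clock'],s['contact_force'],s['opening'],loc(p))
for t,o in(('top',(320,170)),('scene',(280,220))):
    a=save(t,t+'2')[o[1]:o[1]+130,o[0]:o[0]+130,::-1]; cv2.imwrite(f'pics/{t}2z.png',cv2.resize(a,None,fx=4.5,fy=4.5,interpolation=2))
E
```

```text
[ 0.50076972 -0.14908377  0.03648813] 4.6833 [-1.14337926 -0.82421817  1.15682976] 0.10093394243289788 [-0.09242468  0.00015571  0.03648813]
```

View pics/scene2z.png

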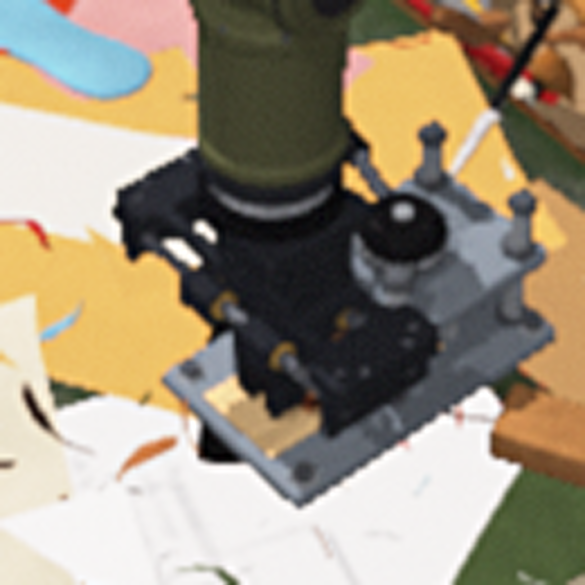

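View pics/top2z.png

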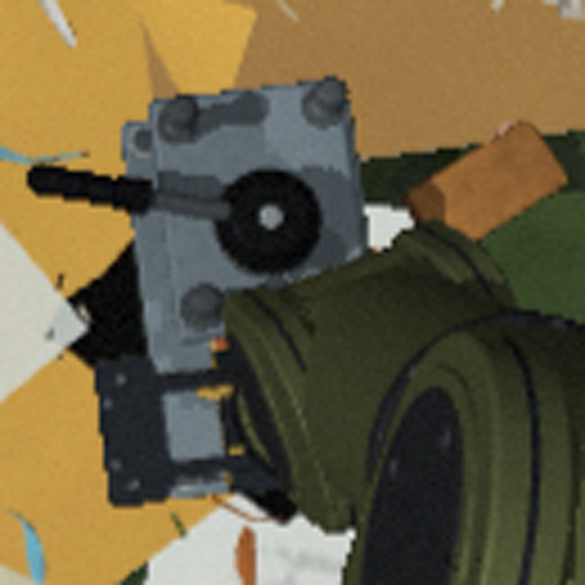

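apply_moves(
  delta_pos=[
    [0, 0, 0.15],
    [0, 0, 0.3],
    [0, 0, 0.45],
    [0, 0, 0.45],
  ],
  yaw=[0, 0, 0, 0],
  gripper=[10, 10, 10, 10],
)

```text
clock: 5.12
tool_pos: [0.5065, -0.1485, 0.0365]
eef_rot: [-0.031, 0.705, 0.031, 0.708]
contact_force: [-0.1, -0.3, -0.1]
opening: 0.098
```

apply_moves(
  delta_pos=[
    [0, 0, 0.1],
    [0, 0, 0.2],
    [0, 0, 0.2],
  ],
  yaw=[0, 0, 0],
  gripper=[10, 10, 10],
)

```text
clock: 5.37
tool_pos: [0.5084, -0.1483, 0.0365]
eef_rot: [-0.031, 0.705, 0.031, 0.708]
contact_force: [-0.7, -0.3, 0.0]
opening: 0.1
```

apply_moves(
  delta_pos=[
    [0, 0, 0.1],
    [0, 0, 0.15],
    [0, 0, 0.15],
  ],
  yaw=[0, 0, 0],
  gripper=[10, 10, 10],
)

```text
clock: 5.62
tool_pos: [0.5085, -0.1484, 0.0364]
eef_rot: [-0.031, 0.706, 0.03, 0.707]
contact_force: [-4.7, -0.3, 2.5]
opening: 0.099
```

```bash
python3 - <<'E'
from go import *
s,p,M=tool(); print(p,s['clock'],s['contact_force'],s['moment'],loc(p))
for t,o in(('top',(320,170)),('scene',(280,220))):
    a=save(t,t+'3')[o[1]:o[1]+130,o[0]:o[0]+130,::-1]; cv2.imwrite(f'pics/{t}3z.png',cv2.resize(a,None,fx=4.5,fy=4.5,interpolation=2))
E
```

```text
[ 0.50849927 -0.14836095  0.03640258] 5.6167 [-4.68757782 -0.29387673  2.45883708] [0.05137749 0.85563797 0.04141236] [-0.08466141  0.00016281  0.03640258]
```

View pics/scene3z.png

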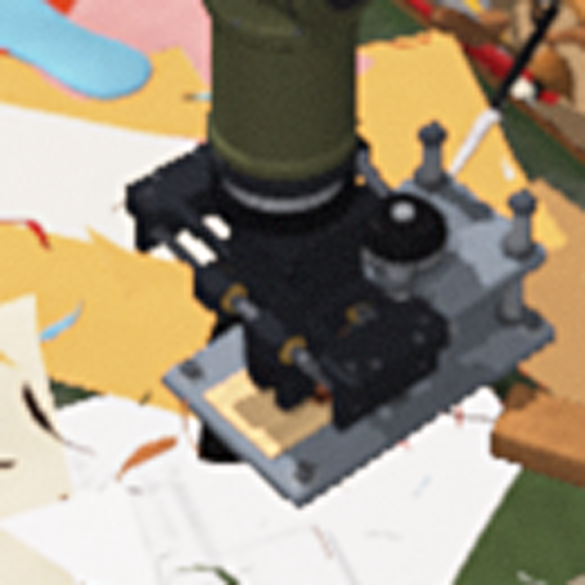

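apply_moves(
  delta_pos=[
    [0, 0, 0.2],
    [0, 0, 0.25],
    [0, 0, 0.25],
  ],
  yaw=[0, 0, 0],
  gripper=[10, 10, 10],
)

```text
clock: 5.97
tool_pos: [0.5086, -0.1484, 0.0363]
eef_rot: [-0.031, 0.708, 0.03, 0.705]
contact_force: [-6.5, -0.1, 5.4]
opening: 0.101
```

```bash
python3 - <<'E'
from go import *
s,p,M=tool(); print(p,s['clock'],s['contact_force'],s['moment'],loc(p))
E
```

```text
[ 0.50861619 -0.14841896  0.03626978] 5.9667 [-6.46551795 -0.08274985  5.3583735 ] [0.09173621 1.2980915  0.06221344] [-8.45503400e-02  9.42593826e-05  3.62697755e-02]
```

apply_moves(
  delta_pos=[
    [0, 0, -1.5],
    [0, 0, -4],
    [-3, 0, -6],
    [-7, 0, -7],
    [-11, 4, -7],
    [-15, 8, -7],
    [-15, 12, -7],
    [-15, 16, -7],
    [-15, 20, -7],
    [-15, 20, -7],
  ],
  yaw=[0, 0, 0, 0, 0.1, 0.2, 0.3, 0.4, 0.5, 0.6],
  gripper=[10, 10, 10, 30, 40, 40, 40, 40, 40, 40],
)

```text
clock: 6.8
tool_pos: [0.4241, 0.0515, 0.1874]
eef_rot: [0.18, 0.684, -0.177, 0.685]
contact_force: [-0.3, 0.5, 0.1]
opening: 0.399
```

```bash
python3 - <<'E'
from go import *
s,p,M=tool(); print(p,s['clock'],s['contact_force'],s['q'],loc(p))
for t,o in(('top',(335,185)),('scene',(300,230))):
    a=save(t,t+'4')[o[1]:o[1]+105,o[0]:o[0]+115,::-1]; cv2.imwrite(f'pics/{t}4z.png',cv2.resize(a,None,fx=5.5,fy=5.5,interpolation=0))
    print(t,[(np.round(r['pixel'],1),round(r['score'],2)) for r in spot_point('lever_grip',t)][:2],[(np.round(r['pixel'],1),round(r['score'],2)) for r in spot_point('stack',t)][:2])
E
```

```text
[0.42409563 0.05148927 0.18742018] 6.8 [-0.32075517  0.45738109  0.10716377] [-0.16006918  0.56608424 -0.10252848  2.21176326  0.14671207  0.3667429
  0.67626132] [-0.1502796   0.20694369  0.18742018]
top [(array([366.2, 234.5]), 0.31)] [(array([373.2, 234.1]), 0.83)]
scene [(array([351.3, 245. ]), 0.86)] []
```

View pics/scene4z.png

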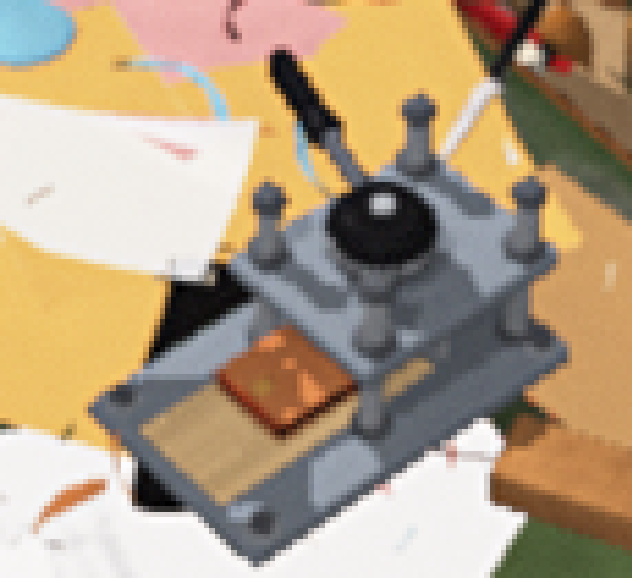

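View pics/top4z.png

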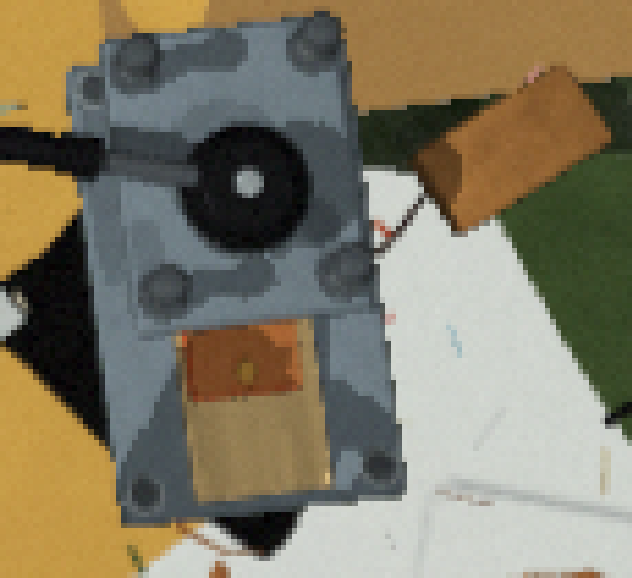

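```bash
python3 - <<'E'
from go import *
i=lambda a:np.array(a)/5.5+[335-.5,185-.5]
j=lambda a:np.array(a)/5.5+[300-.5,230-.5]
f=lambda cam,px,z:[np.round(loc(q)*1000,1)[:2].tolist() for q in onz(cam,px,z)]
print('top stack LF RF',f('top',i([(190,397),(302,387)]),.030),'board',f('top',i([(196,502),(330,485)]),.017))
print('scene stack LF RF',f('scene',j([(220,378),(283,432)]),.030),'board',f('scene',j([(140,430),(225,503)]),.017))
im=cv2.imread('pics/top4.png'); a=im[185:230,310:375]; cv2.imwrite('pics/lev4.png',cv2.resize(a,None,fx=11,fy=11,interpolation=0))
im=cv2.imread('pics/scene4.png'); a=im[230:285,335:390]; cv2.imwrite('pics/levs4.png',cv2.resize(a,None,fx=10,fy=10,interpolation=0))
print('knob',f('top',i([(249,181)]),.12),f('scene',j([(383,203)]),.12),f('top',i([(249,181)]),.10),f('scene',j([(383,203)]),.10))
E
```

```text
top stack LF RF [[-72.4, 26.2], [-73.8, -19.9]] board [[-115.0, 28.3], [-114.7, -27.6]]
scene stack LF RF [[-78.6, 18.9], [-78.1, -23.8]] board [[-119.0, 26.9], [-117.1, -30.1]]
knob [[1.0, 1.3]] [[-10.8, -10.7]] [[3.8, -1.1]] [[3.9, 3.9]]
```

View pics/lev4.png

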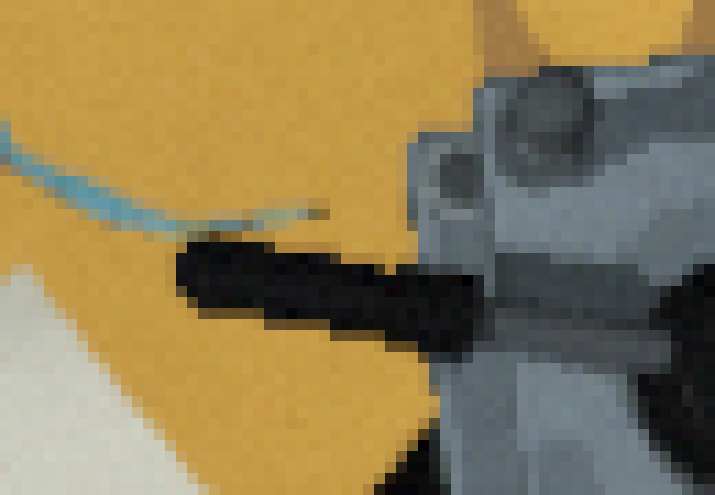

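View pics/levs4.png

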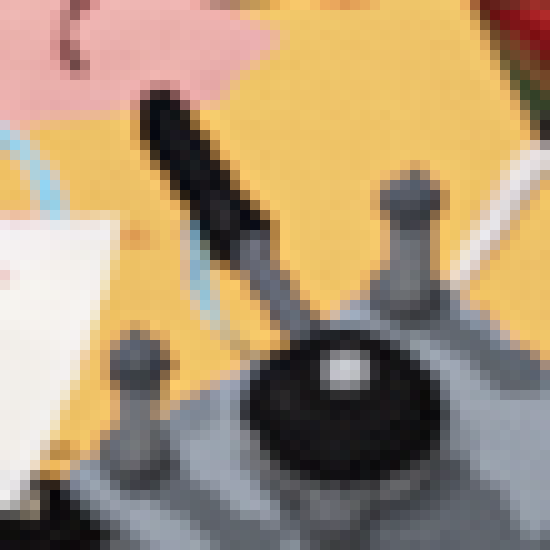

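```bash
python3 - <<'E'
from go import *
a=np.array([(182,272),(478,312)])/11+[309.5,184.5]; b=np.array([(160,100),(245,232)])/10+[334.5,229.5]
for cam,px in(('top',a),('scene',b)):
  for z in (.096,.101):
    q=np.array([loc(x) for x in onz(cam,px,z)])*1000; d=q[0]-q[1]; m=q.mean(0)
    print(cam,z,q[:,:2].round(1).tolist(),'len',np.hypot(*d[:2]).round(1),'ang',np.degrees(np.arctan2(d[0],d[1])).round(1),'mid',m[:2].round(1),np.hypot(*m[:2]).round(1),np.degrees(np.arctan2(m[0],m[1])).round(1))
E
```

```text
top 0.096 [[36.2, 111.0], [21.2, 54.4]] len 58.6 ang 14.8 mid [28.7 82.7] 87.5 19.1
top 0.101 [[35.3, 111.1], [20.4, 54.7]] len 58.3 ang 14.8 mid [27.9 82.9] 87.5 18.6
scene 0.096 [[38.2, 112.7], [21.1, 60.3]] len 55.1 ang 18.1 mid [29.7 86.5] 91.5 18.9
scene 0.101 [[34.4, 108.4], [17.4, 56.4]] len 54.8 ang 18.1 mid [25.9 82.4] 86.4 17.4
```

```bash
python3 - <<'E'
from go import *
def tri(a,b):
    (o1,d1),(o2,d2)=ray('top',[a]),ray('scene',[b]); A=np.c_[d1[0],-d2[0]]; s=np.linalg.lstsq(A,o2-o1,rcond=None)[0]; p,q=o1+d1[0]*s[0],o2+d2[0]*s[1]; return ((p+q)/2).round(3),np.linalg.norm(p-q).round(3)
print(tri((337,178),(382,257)),tri((315,135),(396,225)))
phi=np.radians(18)
print(delta(w((.095*np.sin(phi),.095*np.cos(phi),.16)),v[2]-phi))
for z in(.2,): print(w((.095*np.sin(phi),.095*np.cos(phi),z)))
E
```

```text
(array([ 0.707, -0.055,  0.011]), np.float64(0.001)) (array([ 0.797, -0.006,  0.05 ]), np.float64(0.004))
(array([ 2.58,  1.41, 21.14]), np.float64(1.279))
[ 0.61371647 -0.0480452   0.2       ]
```

View pics/scene4.png

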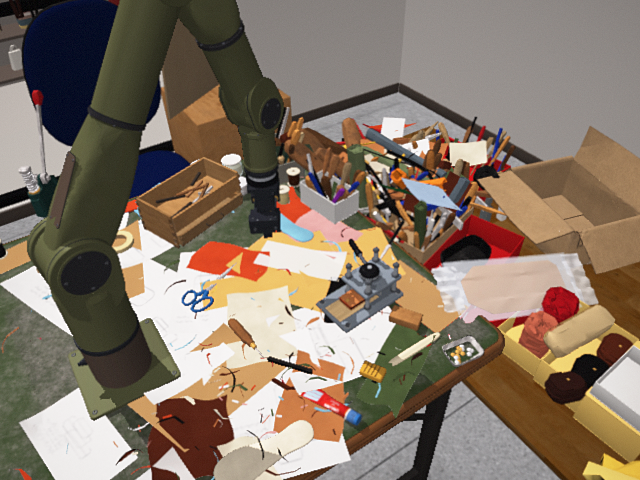

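apply_moves(
  delta_pos=[
    [0, 0.5, 3],
    [0, 1, 6],
    [0, 1.4, 9],
    [0, 1.4, 12],
    [0, 1.4, 15],
    [0, 1.4, 18],
    [0, 1.4, 21.1],
    [0, 1.4, 21.1],
    [0, 1.4, 21.1],
    [0, 1.4, 21.1],
  ],
  yaw=[0.125, 0.25, 0.375, 0.5, 0.625, 0.75, 0.875, 1.0, 1.125, 1.25],
  gripper=[60, 60, 60, 60, 60, 60, 60, 60, 60, 60],
)

```text
clock: 7.93
tool_pos: [0.6135, -0.0511, 0.1853]
eef_rot: [-0.546, -0.447, 0.55, -0.447]
contact_force: [-0.2, 0.6, 0.2]
opening: 0.602
```

```bash
python3 - <<'E'
from go import *
s,p,M=tool(); print(p,s['clock'],s['q'])
phi=np.radians(18)
for z in (.16,.092): print(delta(w((.095*np.sin(phi),.095*np.cos(phi),z)),v[2]-phi))
E
```

```text
[ 0.61350076 -0.05110815  0.18527707] 7.9333 [-0.12155227  0.77236543  0.23216661  1.66984485 -0.23785562  0.7305196
  0.02346257]
(array([ 2.53, -0.03, -0.31]), np.float64(0.02))
(array([ 9.33, -0.01, -0.34]), np.float64(0.02))
```

apply_moves(
  delta_pos=[
    [3, 0, -0.3],
    [6, 0, -0.3],
    [8, 0, -0.3],
    [9.3, 0, -0.3],
    [9.3, 0, -0.3],
    [9.3, 0, -0.3],
  ],
  yaw=[0.02, 0.02, 0.02, 0.02, 0.02, 0.02],
  gripper=[60, 60, 60, 60, 60, 60],
)

```text
clock: 8.43
tool_pos: [0.6136, -0.05, 0.0921]
eef_rot: [-0.551, -0.441, 0.555, -0.441]
contact_force: [-0.6, -0.2, -0.1]
opening: 0.592
```

```bash
python3 - <<'E'
from go import *
s,p,M=tool(); print(p,s['clock'],s['contact_force'],loc(p),s['moment'])
for t,o in(('top',(310,165)),('scene',(300,210))):
    a=save(t,t+'5')[o[1]:o[1]+105,o[0]:o[0]+115,::-1]; cv2.imwrite(f'pics/{t}5z.png',cv2.resize(a,None,fx=5.5,fy=5.5,interpolation=0))
E
```

```text
[ 0.6136226  -0.04997528  0.09206414] 8.4333 [-0.58446413 -0.15549687 -0.0755219 ] [0.0290852  0.08843716 0.09206414] [-0.07090132  0.02677511  0.00342826]
```

View pics/scene5z.png

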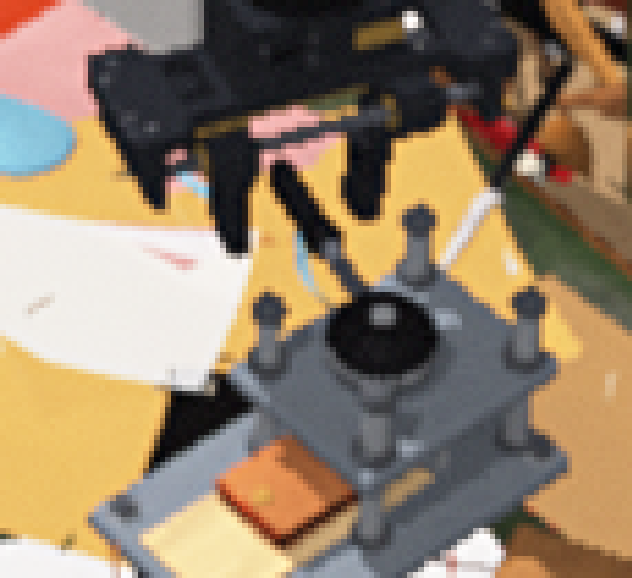

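View pics/top5z.png

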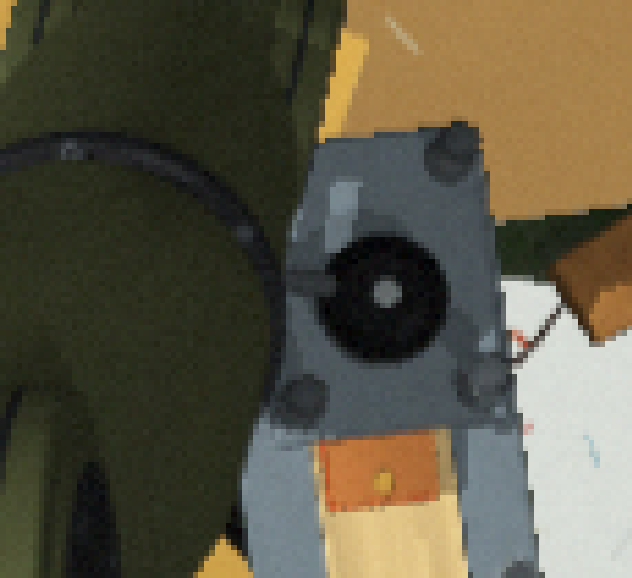

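apply_moves(
  delta_pos=[
    [0, 0, 0],
    [0, 0, 0],
    [0, 0, 0],
    [0, 0, 0],
    [0, 0, 0],
    [0, 0, 0],
  ],
  yaw=[0, 0, 0, 0, 0, 0],
  gripper=[30, 20, 15, 10, 10, 10],
  force=25,
)

```text
clock: 9.03
tool_pos: [0.6148, -0.0493, 0.0937]
eef_rot: [-0.551, -0.441, 0.553, -0.442]
contact_force: [0.3, 0.0, 0.4]
opening: 0.173
```

```bash
cat > st.py <<'E'
from go import *
s,p,M=tool(); l=loc(p); phi=np.arctan2(l[0],l[1]); h=v[2]-np.arctan2(M[1,1],M[0,1])
F=np.array(s['contact_force']); Ft=M.T@F
print('t',round(s['clock'],2),'loc mm',(l*1000).round(1),'r',round(np.hypot(*l[:2])*1000,1),'phi',np.degrees(phi).round(1),'toolphi',np.degrees(h).round(1),'F tool xyz',Ft.round(2),'M',np.round(M.T@s['moment'],2),'open mm',round(s['opening']*88,1),'q7',s['q'][6].round(2))
E
python3 st.py
```

```text
t 9.03 loc mm [30.3 89.  93.7] r 94.0 phi 18.8 toolphi 18.0 F tool xyz [-0.4  0.3 -0.1] M [-0.02 -0.07 -0.02] open mm 15.2 q7 0.03
```

apply_moves(
  delta_pos=[
    [-0.3, 0, 0],
    [-0.6, 0, 0],
    [-0.8, 0, 0],
    [-0.8, 0, 0],
    [-0.8, 0, 0],
    [-0.8, 0, 0],
  ],
  yaw=[0, 0, 0, 0, 0, 0],
  gripper=[10, 10, 10, 10, 10, 10],
)

```text
clock: 9.53
tool_pos: [0.6143, -0.0498, 0.1012]
eef_rot: [-0.551, -0.441, 0.554, -0.442]
contact_force: [1.4, -2.9, -10.4]
opening: 0.156
```

```bash
python3 st.py;  python3 - <<'E'
from go import *
t,o='scene',(300,210)
a=save(t,t+'6')[o[1]:o[1]+105,o[0]:o[0]+115,::-1]; cv2.imwrite(f'pics/{t}6z.png',cv2.resize(a,None,fx=5.5,fy=5.5,interpolation=0))
E
```

```text
t 9.53 loc mm [ 29.8  88.5 101.2] r 93.4 phi 18.6 toolphi 18.1 F tool xyz [10.38  2.    2.5 ] M [-0.15 -0.62  0.26] open mm 13.7 q7 0.03
```

View pics/scene6z.png

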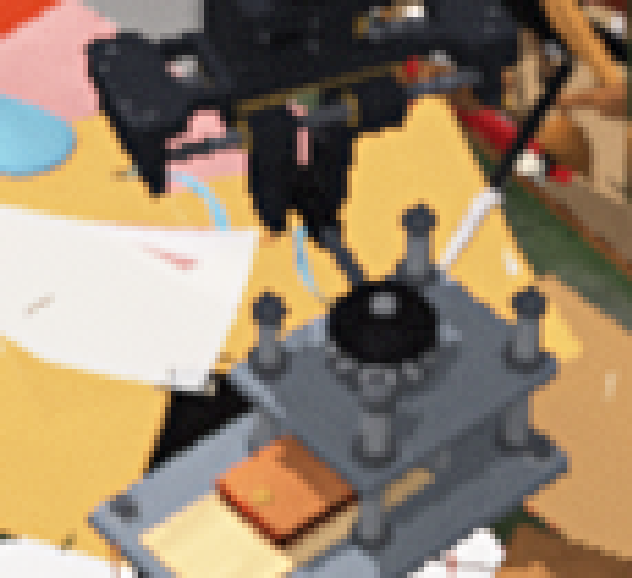

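apply_moves(
  delta_pos=[
    [-0.05, -0.98, 0.05],
    [-0.05, -1.95, 0.21],
    [-0.05, -2.9, 0.46],
    [-0.05, -3.82, 0.81],
    [-0.05, -4.7, 1.26],
    [-0.05, -4.7, 1.26],
    [-0.05, -4.7, 1.26],
  ],
  yaw=[-0.105, -0.209, -0.314, -0.419, -0.524, -0.524, -0.524],
  gripper=[10, 10, 10, 10, 10, 10, 10],
)

```text
clock: 10.17
tool_pos: [0.5668, -0.052, 0.1022]
eef_rot: [0.419, 0.568, -0.422, 0.569]
contact_force: [1.4, -3.9, -10.7]
opening: 0.155
```

```bash
python3 st.py
```

```text
t 10.17 loc mm [-17.7  90.8 102.2] r 92.5 phi -11.1 toolphi -11.8 F tool xyz [10.68  0.25  4.07] M [-0.07 -0.81  0.11] open mm 13.7 q7 0.38
```

apply_moves(
  delta_pos=[
    [0.3, 0, 0.1],
    [0.6, 0, 0.1],
    [0.85, 0, 0.1],
    [0.95, 0, 0.1],
    [0.95, 0, 0.1],
  ],
  yaw=[0, 0, 0, 0, 0],
  gripper=[10, 10, 10, 10, 10],
)

```text
clock: 10.58
tool_pos: [0.5675, -0.0512, 0.0935]
eef_rot: [0.42, 0.568, -0.421, 0.569]
contact_force: [-1.5, 2.0, 4.0]
opening: 0.158
```

```bash
python3 st.py
```

```text
t 10.58 loc mm [-16.9  91.5  93.5] r 93.0 phi -10.5 toolphi -11.8 F tool xyz [-3.97 -0.8  -2.33] M [ 0.1   0.51 -0.25] open mm 13.9 q7 0.38
```

apply_moves(
  delta_pos=[
    [0.07, 0.815, 0.04],
    [0.12, 1.62, 0.14],
    [0.16, 2.42, 0.32],
    [0.21, 3.2, 0.56],
    [0.25, 3.95, 0.88],
    [0.3, 4.68, 1.25],
    [0.3, 4.68, 1.25],
    [0.3, 4.68, 1.25],
  ],
  yaw=[0.087, 0.175, 0.262, 0.349, 0.436, 0.524, 0.524, 0.524],
  gripper=[10, 10, 10, 10, 10, 10, 10, 10],
)

```text
clock: 11.25
tool_pos: [0.6156, -0.0492, 0.091]
eef_rot: [-0.552, -0.44, 0.553, -0.442]
contact_force: [-2.2, -0.3, 3.3]
opening: 0.157
```

```bash
python3 st.py
```

```text
t 11.25 loc mm [31.1 89.  91. ] r 94.3 phi 19.2 toolphi 18.1 F tool xyz [-3.33 -2.08  0.81] M [ 0.04 -0.31 -0.64] open mm 13.8 q7 0.04
```

apply_moves(
  delta_pos=[
    [0.06, 0.82, 0.04],
    [0.11, 1.63, 0.14],
    [0.16, 2.43, 0.32],
    [0.16, 2.43, 0.32],
    [0.16, 2.43, 0.32],
  ],
  yaw=[0.087, 0.175, 0.262, 0.262, 0.262],
  gripper=[10, 10, 10, 10, 10],
)

```text
clock: 11.67
tool_pos: [0.6381, -0.0574, 0.0896]
eef_rot: [-0.604, -0.366, 0.605, -0.367]
contact_force: [-3.1, 0.4, 3.5]
opening: 0.158
```

```bash
python3 st.py
```

```text
t 11.67 loc mm [52.8 78.8 89.6] r 94.8 phi 33.8 toolphi 32.9 F tool xyz [-3.54 -2.97  1.06] M [-0.02 -0.43 -0.63] open mm 13.9 q7 -0.14
```

apply_moves(
  delta_pos=[
    [0.05, 0.66, 0.02],
    [0.08, 1.15, 0.07],
    [0.12, 1.81, 0.17],
    [0.12, 1.81, 0.17],
    [0.12, 1.81, 0.17],
  ],
  yaw=[0.07, 0.122, 0.192, 0.192, 0.192],
  gripper=[10, 10, 10, 10, 10],
)

```text
clock: 12.08
tool_pos: [0.6529, -0.0668, 0.0887]
eef_rot: [-0.636, -0.307, 0.637, -0.308]
contact_force: [-3.3, 0.5, 4.6]
opening: 0.157
```

```bash
python3 st.py
```

```text
t 12.08 loc mm [66.6 68.  88.7] r 95.2 phi 44.4 toolphi 43.7 F tool xyz [-4.58 -2.94  1.68] M [ 0.01 -0.46 -0.69] open mm 13.8 q7 -0.27
```

apply_moves(
  delta_pos=[
    [-0.3, 0, 0],
    [-0.6, 0, 0],
    [-0.85, 0, 0],
    [-0.85, 0, 0],
    [-0.85, 0, 0],
  ],
  yaw=[0, 0, 0, 0, 0],
  gripper=[10, 10, 10, 10, 10],
)

```text
clock: 12.5
tool_pos: [0.652, -0.0674, 0.0964]
eef_rot: [-0.636, -0.307, 0.638, -0.308]
contact_force: [-2.5, -3.8, -10.1]
opening: 0.149
```

```bash
python3 st.py
```

```text
t 12.5 loc mm [65.7 67.6 96.4] r 94.2 phi 44.2 toolphi 43.7 F tool xyz [10.07  0.42  4.46] M [-0.   -0.73  0.03] open mm 13.1 q7 -0.27
```

apply_moves(
  delta_pos=[
    [-0.15, -1.06, 0.06],
    [-0.15, -2.11, 0.24],
    [-0.15, -3.14, 0.54],
    [-0.15, -4.12, 0.95],
    [-0.15, -5.05, 1.47],
    [-0.15, -5.92, 2.09],
    [-0.15, -6.7, 2.81],
    [-0.15, -7.41, 3.61],
    [-0.15, -8.14, 4.7],
    [-0.15, -8.14, 4.7],
  ],
  yaw=[-0.113, -0.227, -0.34, -0.454, -0.567, -0.681, -0.794, -0.908, -1.03, -1.047],
  gripper=[10, 10, 10, 10, 10, 10, 10, 10, 10, 10],
)

```text
clock: 13.33
tool_pos: [0.559, -0.0551, 0.0984]
eef_rot: [0.396, 0.585, -0.398, 0.586]
contact_force: [3.1, -1.0, -11.0]
opening: 0.155
```

```bash
python3 st.py
```

```text
t 13.33 loc mm [-25.7  88.3  98.4] r 92.0 phi -16.2 toolphi -16.4 F tool xyz [10.98  2.54  2.01] M [-0.16 -0.46  0.43] open mm 13.6 q7 0.45
```

apply_moves(
  delta_pos=[
    [0.3, 0, 0],
    [0.6, 0, 0],
    [0.9, 0, 0],
    [1.05, 0, 0],
    [1.05, 0, 0],
  ],
  yaw=[0, 0, 0, 0, 0],
  gripper=[10, 10, 10, 10, 10],
)

```text
clock: 13.75
tool_pos: [0.5598, -0.0538, 0.0888]
eef_rot: [0.396, 0.585, -0.397, 0.586]
contact_force: [-2.6, 1.5, 6.4]
opening: 0.157
```

```bash
python3 st.py
```

```text
t 13.75 loc mm [-24.9  89.6  88.8] r 93.0 phi -15.5 toolphi -16.4 F tool xyz [-6.41 -1.83 -2.36] M [-0.06  0.44 -0.35] open mm 13.8 q7 0.45
```

apply_moves(
  delta_pos=[
    [0.06, 0.82, 0.04],
    [0.1, 1.62, 0.14],
    [0.15, 2.42, 0.32],
    [0.15, 2.42, 0.32],
    [0.15, 2.42, 0.32],
  ],
  yaw=[0.087, 0.175, 0.262, 0.262, 0.262],
  gripper=[10, 10, 10, 10, 10],
)

```text
clock: 14.17
tool_pos: [0.5834, -0.0475, 0.0879]
eef_rot: [0.469, 0.528, -0.47, 0.53]
contact_force: [-2.6, 0.6, 5.3]
opening: 0.152
```

```bash
python3 st.py
```

```text
t 14.17 loc mm [-0.8 93.7 87.9] r 93.7 phi -0.5 toolphi -1.5 F tool xyz [-5.31 -2.46 -0.89] M [-0.07 -0.02 -0.73] open mm 13.4 q7 0.28
```

apply_moves(
  delta_pos=[
    [0.05, 0.82, 0.04],
    [0.09, 1.63, 0.14],
    [0.14, 2.43, 0.32],
    [0.14, 2.43, 0.32],
    [0.14, 2.43, 0.32],
  ],
  yaw=[0.087, 0.175, 0.262, 0.262, 0.262],
  gripper=[10, 10, 10, 10, 10],
)

```text
clock: 14.58
tool_pos: [0.6073, -0.0475, 0.0871]
eef_rot: [-0.533, -0.463, 0.535, -0.464]
contact_force: [-3.6, 0.6, 5.1]
opening: 0.153
```

```bash
python3 st.py
```

```text
t 14.58 loc mm [23.  91.5 87.1] r 94.3 phi 14.1 toolphi 13.3 F tool xyz [-5.1  -3.65 -0.12] M [-0.16 -0.25 -0.98] open mm 13.4 q7 0.11
```

apply_moves(
  delta_pos=[
    [0.08, 0.55, 0.02],
    [0.12, 1.1, 0.07],
    [0.16, 1.64, 0.14],
    [0.16, 1.64, 0.14],
    [0.16, 1.64, 0.14],
    [0.16, 1.64, 0.14],
  ],
  yaw=[0.058, 0.116, 0.175, 0.175, 0.175, 0.175],
  gripper=[10, 10, 10, 10, 10, 10],
)

```text
clock: 15.08
tool_pos: [0.6225, -0.0507, 0.0864]
eef_rot: [-0.571, -0.416, 0.573, -0.416]
contact_force: [-4.8, -0.4, 7.6]
opening: 0.153
```

```bash
python3 st.py
```

```text
t 15.08 loc mm [37.8 86.9 86.4] r 94.8 phi 23.5 toolphi 23.2 F tool xyz [-7.64 -4.42  1.91] M [-0.27 -0.37 -0.99] open mm 13.5 q7 -0.01
```

apply_moves(
  delta_pos=[
    [0, 0, 0],
    [0, 0, 0],
    [0, 0, 0],
    [0, 0, 0],
  ],
  yaw=[0, 0, 0, 0],
  gripper=[30, 30, 30, 30],
)

```text
clock: 15.42
tool_pos: [0.6232, -0.0505, 0.0866]
eef_rot: [-0.571, -0.416, 0.572, -0.417]
contact_force: [-0.5, 0.5, -0.7]
opening: 0.297
```

```bash
python3 st.py;  python3 - <<'E'
from go import *
for t,o in(('top',(310,165)),('scene',(300,210))):
    a=save(t,t+'7')[o[1]:o[1]+105,o[0]:o[0]+115,::-1]; cv2.imwrite(f'pics/{t}7z.png',cv2.resize(a,None,fx=5.5,fy=5.5,interpolation=0))
E
```

```text
t 15.42 loc mm [38.6 87.  86.6] r 95.2 phi 23.9 toolphi 23.2 F tool xyz [ 0.71 -0.63 -0.29] M [ 0.03 -0.12 -0.08] open mm 26.2 q7 -0.01
```

View pics/scene7z.png

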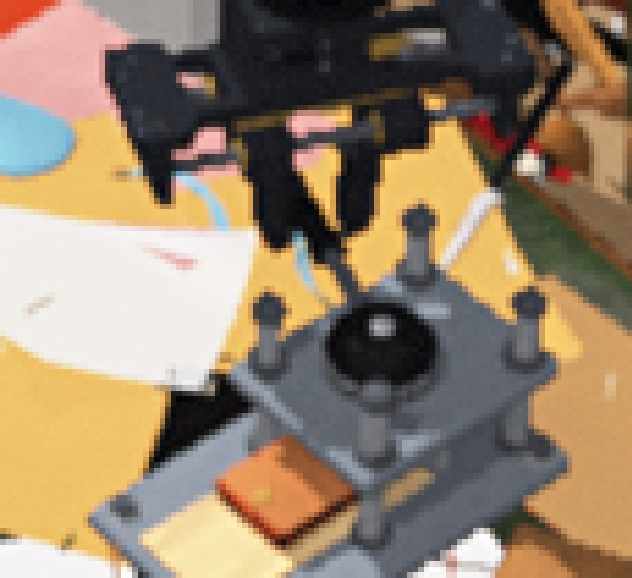

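apply_moves(
  delta_pos=[
    [0, 0.3, 0],
    [0, 0.5, 0],
    [0, 0.65, 0],
    [0, 0.65, 0],
    [0, 0.65, 0],
  ],
  yaw=[0, 0, 0, 0, 0],
  gripper=[30, 30, 30, 30, 30],
)

```text
clock: 15.93
tool_pos: [0.6277, -0.0515, 0.0861]
eef_rot: [-0.57, -0.417, 0.573, -0.415]
contact_force: [-3.7, 2.0, 3.0]
opening: 0.299
```

```bash
python3 st.py
```

```text
t 15.93 loc mm [42.9 85.6 86.1] r 95.8 phi 26.6 toolphi 23.1 F tool xyz [-3.02 -4.14 -0.72] M [-0.02  0.1  -1.12] open mm 26.3 q7 -0.01
```

apply_moves(
  delta_pos=[
    [0, 0.25, 0],
    [0, 0.3, 0],
    [0, 0.3, 0],
    [0, 0.3, 0],
  ],
  yaw=[0, 0, 0, 0],
  gripper=[30, 30, 30, 30],
)

```text
clock: 16.27
tool_pos: [0.6283, -0.0515, 0.0857]
eef_rot: [-0.569, -0.419, 0.574, -0.414]
contact_force: [-5.5, 3.0, 4.7]
opening: 0.306
```

```bash
python3 st.py
```

```text
t 16.27 loc mm [43.6 85.5 85.7] r 96.0 phi 27.0 toolphi 23.1 F tool xyz [-4.63 -6.15 -1.16] M [-0.06 -0.05 -1.36] open mm 26.9 q7 -0.01
```

apply_moves(
  delta_pos=[
    [0, 0.3, 0],
    [0, 0.35, 0],
    [0, 0.35, 0],
    [0, 0.35, 0],
  ],
  yaw=[0, 0, 0, 0],
  gripper=[30, 30, 30, 30],
)

```text
clock: 16.6
tool_pos: [0.6289, -0.0516, 0.0852]
eef_rot: [-0.567, -0.421, 0.575, -0.412]
contact_force: [-7.0, 2.0, 4.6]
opening: 0.302
```

```bash
python3 st.py
```

```text
t 16.6 loc mm [44.1 85.4 85.2] r 96.1 phi 27.3 toolphi 23.1 F tool xyz [-4.47 -7.39  0.24] M [-0.01 -0.03 -1.58] open mm 26.5 q7 -0.01
```

apply_moves(
  delta_pos=[
    [-0.05, 0.28, 0],
    [-0.05, 0.28, 0],
    [-0.05, 0.28, 0],
    [-0.05, 0.28, 0],
    [-0.05, 0.28, 0],
    [-0.05, 0.28, 0],
    [-0.05, 0.28, 0],
    [-0.05, 0.28, 0],
  ],
  yaw=[0, 0, 0, 0, 0, 0, 0, 0],
  gripper=[30, 30, 30, 30, 30, 30, 30, 30],
)

```text
clock: 17.27
tool_pos: [0.6288, -0.0516, 0.0851]
eef_rot: [-0.566, -0.423, 0.577, -0.411]
contact_force: [-6.2, 1.7, 5.1]
opening: 0.299
```

```bash
python3 st.py
```

```text
t 17.27 loc mm [44.  85.5 85.1] r 96.1 phi 27.2 toolphi 23.1 F tool xyz [-4.91 -6.51  0.23] M [ 0.06 -0.08 -1.51] open mm 26.3 q7 -0.01
```

apply_moves(
  delta_pos=[
    [0, 0.35, 0],
    [0, 0.5, 0],
    [0.02, 0.6, 0],
    [0.02, 0.6, 0],
    [0.02, 0.6, 0],
  ],
  yaw=[0.02, 0.04, 0.05, 0.05, 0.05],
  gripper=[30, 30, 30, 30, 30],
)

```text
clock: 17.68
tool_pos: [0.6312, -0.0527, 0.0844]
eef_rot: [-0.574, -0.41, 0.589, -0.394]
contact_force: [-7.7, 1.4, 5.9]
opening: 0.302
```

```bash
python3 st.py
```

```text
t 17.68 loc mm [46.4 84.1 84.4] r 96.1 phi 28.9 toolphi 25.9 F tool xyz [-5.64 -7.87  1.4 ] M [-0.01 -0.26 -1.73] open mm 26.5 q7 -0.05
```

apply_moves(
  delta_pos=[
    [0, -0.4, 0],
    [0, -0.65, 0],
    [0, -0.65, 0],
    [0, -0.65, 0],
  ],
  yaw=[0, 0, 0, 0],
  gripper=[35, 35, 40, 40],
)

```text
clock: 18.02
tool_pos: [0.6259, -0.0506, 0.0847]
eef_rot: [-0.574, -0.41, 0.588, -0.395]
contact_force: [0.3, -0.1, -0.5]
opening: 0.397
```

```bash
python3 st.py
```

```text
t 18.02 loc mm [41.3 86.7 84.7] r 96.0 phi 25.5 toolphi 25.9 F tool xyz [0.45 0.38 0.01] M [ 0.02 -0.06 -0.04] open mm 35.0 q7 -0.05
```

apply_moves(
  delta_pos=[
    [-2, 0, 0],
    [-5, 0, 0],
    [-9, 0, 0],
    [-12, 0, 0],
    [-12, -3, -4],
    [-12, -6, -8],
    [-12, -9, -12],
    [-12, -12, -16],
    [-12, -14, -18],
    [-12, -14, -18],
  ],
  yaw=[0, 0, 0, 0, 0, 0, 0, 0, 0, 0],
  gripper=[50, 50, 50, 50, 50, 50, 50, 50, 50, 50],
)

```text
clock: 18.85
tool_pos: [0.56, 0.1735, 0.2079]
eef_rot: [-0.574, -0.413, 0.586, -0.396]
contact_force: [0.2, 1.0, 0.8]
opening: 0.5
```

```bash
python3 st.py;  python3 - <<'E'
from go import *
for t,o in(('top',(310,165)),('scene',(300,210))):
    a=save(t,t+'8')[o[1]:o[1]+105,o[0]:o[0]+115,::-1]; cv2.imwrite(f'pics/{t}8z.png',cv2.resize(a,None,fx=5.5,fy=5.5,interpolation=0))
    print(t,[(np.round(r['pixel'],1),round(r['score'],2)) for r in spot_point('lever_grip',t)][:2],[(np.round(r['pixel'],1),round(r['score'],2)) for r in spot_point('stack',t)][:2])
E
```

```text
t 18.85 loc mm [ -3.7 315.9 207.9] r 315.9 phi -0.7 toolphi 25.5 F tool xyz [-0.78 -0.16 -1.05] M [ 0.03 -0.02 -0.04] open mm 44.0 q7 -0.4
top [(array([335. , 205.8]), 0.95)] []
scene [(array([355.5, 243.9]), 0.65)] [(array([355.5, 295.7]), 0.88)]
```

View pics/scene8z.png

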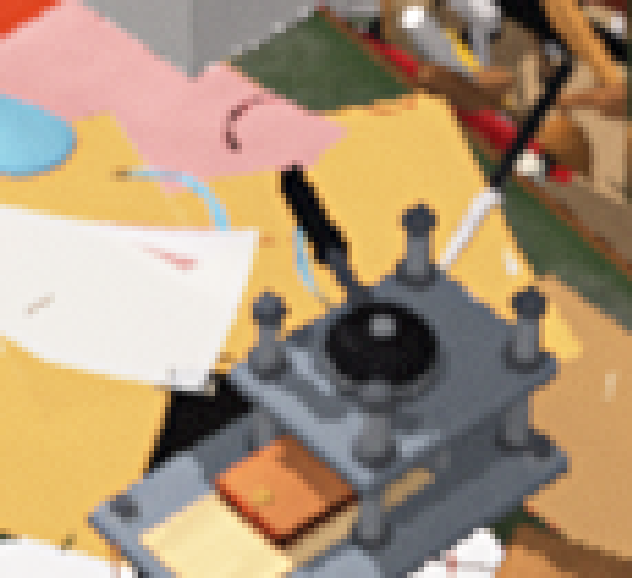

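View pics/top8z.png

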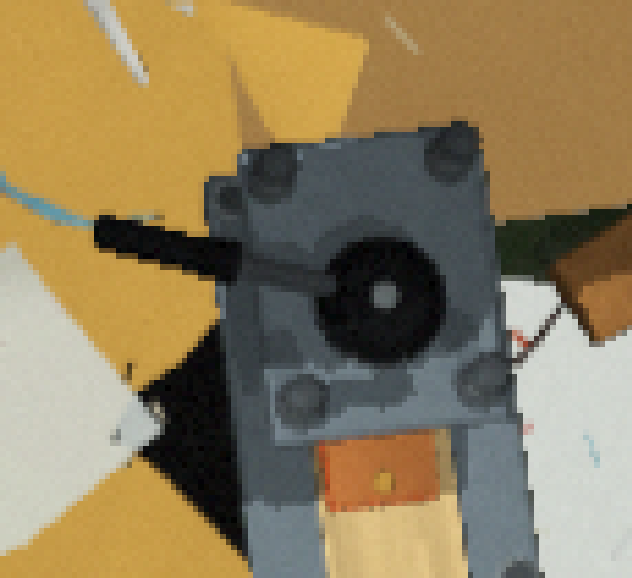

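```bash
python3 -c "
from plant import *
print(finish_job())"
```

```text
the job is handed in; nothing more can be done
None
```

I pushed the stack home, clamped it with the lever in two strokes, and handed the job in at about 19 s of the 72 s allowed. No verdict came back.

- **Stack:** I pushed it back with the nearly closed fingers. It stopped firmly with the fingers where home was predicted, at about 6.5 N. After correcting for a few millimetres of disagreement between the cameras, its front edge reads about 76–77 mm in front of the screw axis (home is 76 mm). It looked square, and it was unchanged in the last pictures.
- **Lever:** It was lifted twice, by roughly 7 mm each time. The first stroke, about 55°, showed no growing resistance. The second, about 40°, took up the load.
- **Firmness:** A one-sided finger push held at 6.5–7.4 N without turning the lever. It then crept about 1.6° and held at about 7.9 N. The sensor zero is uncertain by about 0.6 N.
- **Clamp force:** I could not measure this directly. The turn angle after contact suggests about 65–95 N, while the push reading points to 100–110 N. The two disagree somewhat, but both lie within 40–130 N.
- **Sinking check:** In the last stroke the grip seemed to sink less than the screw pitch predicts (1.7 mm against 2.6 mm). By the end the total was about 9 mm against 8.5 mm expected, so I took the lever to be fully seated.
- **End state:** The gripper is open and well clear, and the lever rests about 25° towards the back. I did not touch the other things on the bench, and those visible in the last pictures had not moved.

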